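# Turn the sawn concrete slab over against the tip-up stop

### The arm

A 6-joint arm with a two-finger parallel gripper is mounted at the origin on the work surface. World frame = base frame: x ahead of the robot, y to its left, z up, the work surface at z = 0. Lengths are in m, angles in rad, forces in N, time in s.
With the tool pointing down it reaches from about 0.35 to 0.975 m from the base axis. Payload 4.9 kg.
Tool frame: the origin (TCP) lies on the centre line of the jaws, within the pads' length; the fingertips stand 25 mm ahead of it and the grasp point (between the pads) lies 6 mm ahead of it; z points along the fingers, y is the line along which they close (so a half turn about z gives the same grasp; the last joint's range is limited). The gripper opens to 85 mm and grips with 20 to 120 N. Pads are 22 mm wide; open, the fingers measure 114 mm over their backs; the gripper's body (76 mm by 85 mm) begins 54 mm behind the grasp point. The pads swing forward as they close: fully open they stand 13 mm farther back than shut.
Start: joints at [1.191, 0.053, 1.613, -0, 1.476, -0.119], TCP at [0.161, 0.604, 0.256] pointing down, gripper open.
Joint ranges: [-3.01, 3.01], [-1.01, 2.22], [0.06, 2.58], [-1.02, 4.17], [0.09, 2.62], [-3.14, 3.14]. Speed limits (rad/s): [2.57, 2.57, 3.14, 3.14, 3.14, 3.14].

### API

Orientations are given as a unit quaternion [w, x, y, z].
In Python, from plant import state, grab_frame, get_calibration, job gives the robot as it stands. The module is installed in compiled form; this text tells all that it offers.
- The arm moves only by the tool move_arm, never from a script. Its argument "targets" is a list that holds one entry, the list of rows, each a list of 5 numbers: the opening in per cent of the stroke, from 0 (shut) to 100 (fully open), then the shift along the tool's x, y, z as a fraction of full scale, then the turn about the tool's z as a fraction of full scale. A call has 1 to 5 rows; each row shifts and turns the commanded pose from where the row before left it, along the tool's axes as they then stand; what a row does not reach is not made up. Full scale, the value 1, is 0.6 m for a shift and 6 degrees for a turn. A row lasts 1/12 s, in which the tool goes at most 41.7 mm and 7.16 degrees, less where a joint would pass 70% of its speed; a pose out of reach is approached as far as the arm can. A call with a number of a shift or a turn outside -1 to 1 is refused whole. A call with a gripper value outside its range is refused whole. The fingers move at their own pace and stop on an object; the grip force is fixed at half the most. Time passes only in rows, so rows that do not move let the fingers close. It gives the time, the measured TCP pose, the force, the opening and the grip force at its end, in the units of the state.
- state(): the state, without advancing time (a new reading comes with each control period).
- grab_frame(name): name is "scene" or "top"; returns the picture (400x640x3 uint8, red, green, blue); there is no depth.
- get_calibration(name): a dict with "vertical_fov" (degrees; the focal length in pixels is half the picture's height over the tangent of half this angle, whatever the lens; pixels are square), "cx", "cy" (the principal point, pixels), "R" (3x3) and "t" (3): a world point X has camera coordinates R X + t. Camera axes: x right, y down, z forward; pixel columns grow to the right and rows downward; lengths in m; the calibration is good to about 2 mm. A picture is of the moment at which its call begins. get_calibration takes no time and is no camera call.
- job.job_done(): hands the job in; it is judged then, once.
The state is a dict: "time": time; "joint_pos": joint angles; "joint_vel": joint speeds; "joint_efforts": joint torques, N m; "tool_pos": TCP position; "tool_rot": TCP orientation; "contact_force": force on the tool from outside, world axes, zero at the start; "ft_torque": the same for the moment, N m; "gripper_width": opening from 0.0 (shut) to 1.0 (fully open); "grasp_force": force on a finger pad.
Only numpy, scipy, OpenCV 4.12 (cv2) and the standard library are available. Lean on these libraries where they do the work, as an engineer would, in place of code of your own. Each camera call takes 0.05 s, during which the arm holds its last target. There are 200 camera calls.

### The job

Turn the sawn concrete slab over so that its speckled face can no longer be seen and its plain back is up. Do it with the fingertips only: push the slab along the rubber mat into the steel tip-up stop until it rides up and stays leaning there by itself, then reach over the stop, push its upper edge back towards the mat's open end so that it topples over, and leave it lying flat on the mat in front of the stop. Never pinch, lift or carry the slab, and leave the concrete cores, loupe, caliper, brush and glass dish where they are.

Things in the scene. Friction and masses are not known exactly. Their poses are not given: they have to be found in the camera images.
- slab: Flat square-edged slab of grey concrete, 100 (x) x 90 (y) x 14 (z) mm, 0.3 kg. Origin at its centre; +z is normal to the speckled face (dark grains), -z to the plain face. Starts flat on the mat, speckled face up, +x edge 20 to 50 mm short of the stop's toe, turned at most 0.2 rad from the stop. Friction about 0.25 on steel, 0.9 on rubber.
- stop: Fixed tip-up stop of bent steel sheet, 120 mm wide (y), on a fixed black rubber mat 3 mm thick (x -230 to +50, y -85 to +85 mm). Origin on the table surface at the middle of the toe, the line where the steel begins to rise; +x points into the stop, away from the mat's open end; z up. Smooth steel face: 45 degrees up to (x 22, z 25 mm), 60 to (34, 45), 72 to the top edge.
- core_a: Bystander: grey concrete core cylinder with a white crust round its middle, 70 mm across, 78 mm high, standing on the table beside the mat on the stop's +y side. Origin: centre of its underside.
- core_b: Bystander: concrete core cylinder like core_a, 72 mm high, beside the stop on its -y side. Origin: centre of its underside.
- loupe: Bystander: small folding magnifier lying on the table a little behind the stop, about 66 x 26 mm, 18 mm high. Origin: on its underside.
- caliper: Bystander: steel caliper lying on the table at the left, 200 mm long. Origin: under the middle of its beam.
- brush: Bystander: hand brush lying on the table at the right. Origin: on its underside.
- dish: Bystander: shallow glass dish, 90 mm across, 20 mm high, at the right. Origin: centre of its underside.
- slab_edge_x (a point): Middle of the slab's +x end face, the end that faces the stop at the start (50 mm from the slab's centre, at half thickness).
- slab_edge_mx (a point): Middle of the slab's -x end face, the end away from the stop at the start (50 mm from the slab's centre, at half thickness). As the slab tips up, a fingertip pushing here touches its upper rim, which sinks from 14 to 7 mm above the mat: keep the tip within about 6 mm of the mat.
- stop_top (a point): Middle of the stop's top edge, x 39, z 63 mm from the stop's origin. Behind it an upright plate ends at x = 44 and a flange 7 mm high at x = 74 mm. With its near lower edge pushed up to the toe the slab leans over this edge at about 55 degrees, its upper end some 23 to 32 mm higher, and stays. A push of about 2 N towards -x on the back of that upper end tips it past upright.
Things that resemble listed ones, but are neither listed nor needed, are in the scene too. What is shaped like the slab but blue or orange is not meant.

How it is judged:
By the outcome, as a careful person would: the job done as asked, in the order asked, and still so for the second after the job is handed in, with the robot touching nothing.
It also fails if it takes over 48 s, if anything falls off the work surface, if the arm or the gripper's body presses on something with over 40 N, if the wrist force passes 120 N, or if a joint passes its speed limit or range.

## Working session

There is one attempt and no reset: what is moved stays moved. The work goes in short steps, Python scripts to look and compute and a tool call to move; the robot and the scene stay as the last step left them, time stands still between calls to the robot, and variables do not carry over. Pictures are saved under pics/ and viewed, at most 12 in all, crops included, and the job is handed in when it is done.

Besides the shell and the picture viewer there is one more tool, called after "Call:" by a JSON object that holds its "method" and its "body". move_arm: Moves the arm, as the interface text tells. Shift numbers are shares of 0.6 m and turn numbers shares of 6 degrees, none past 1 either way. Its arguments: {"type":"object","properties":{"targets":{"type":"array"}},"required":["targets"]}

```bash
mkdir -p pics; cat > h.py <<'E'
import numpy as np, cv2
from plant import state, grab_frame, get_calibration, job
def shot(n,f):
    im=grab_frame(n); cv2.imwrite('pics/'+f,im[:,:,::-1]); return im
def ray(n,u,v,z):
    c=get_calibration(n);f=200/np.tan(np.radians(c['vertical_fov'])/2)
    R=np.array(c['R']);t=np.array(c['t']);d=R.T@np.array([(u-c['cx'])/f,(v-c['cy'])/f,1]);o=-R.T@t
    return o+d*(z-o[2])/d[2]
def proj(n,X):
    c=get_calibration(n);f=200/np.tan(np.radians(c['vertical_fov'])/2)
    p=np.array(c['R'])@np.array(X)+np.array(c['t']);return f*p[:2]/p[2]+[c['cx'],c['cy']]
E
python3 - <<'E'
from h import *
shot('top','t0.png');shot('scene','s0.png')
s=state();print(s['tool_pos'],s['tool_rot'],s['time'],s['contact_force'])
for n in('top','scene'):
    c=get_calibration(n);print(c, -np.array(c['R']).T@np.array(c['t']))
E
```

```text
[0.16095176 0.60337109 0.25517648] [-2.34542907e-04  1.30021266e-01  9.91510756e-01 -9.14663630e-04] 0.1 [-0.20311352 -0.19211342 -0.29554527]
{'vertical_fov': 48.56128532327419, 'cx': 326.7645231030503, 'cy': 198.68430430680473, 'R': array([[-0.01770774, -0.99983249, -0.0046295 ],
       [-0.99610219,  0.01804146, -0.08634193],
       [ 0.08641099,  0.00308253, -0.99625481]]), 't': array([0.03294398, 0.58523162, 1.21307209])} [0.47871111 0.0186407  1.25921144]
{'vertical_fov': 49.57423296055937, 'cx': 323.0851515632146, 'cy': 203.13820497178017, 'R': array([[-0.87033933,  0.49233577, -0.01072117],
       [ 0.29781855,  0.50888846, -0.8076736 ],
       [-0.39219073, -0.70614306, -0.58953237]]), 't': array([ 0.4801542 , -0.12455334,  1.48240984])} [1.03637877 0.8737801  0.77847795]
```

View pics/t0.png

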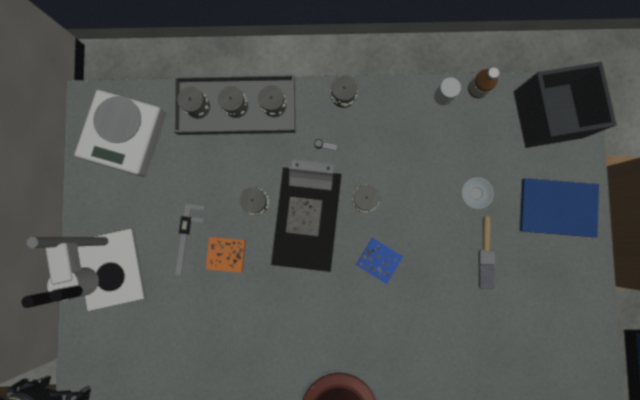

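View pics/s0.png

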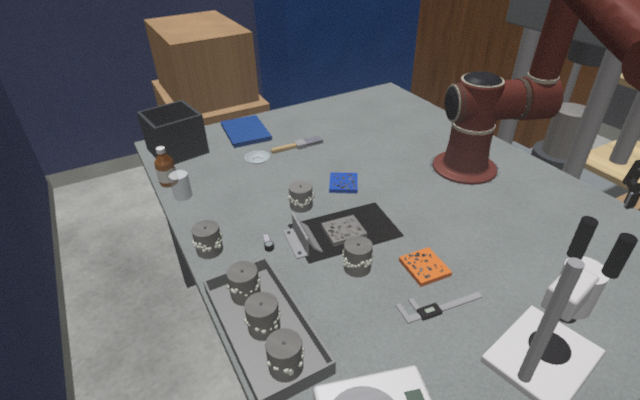

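The top view shows the slab at about (304,216), stop at about (313,170), and mat from (285,168)-(341,173) to (272,265)-(331,270). The cores are at (254,200) and (367,198). The robot pushes away from itself. Next I measure the mat and slab edges.

```bash
python3 - <<'E'
from h import *
im=cv2.imread('pics/t0.png'); 
c=cv2.resize(im[135:280,240:385],(600,600),interpolation=cv2.INTER_CUBIC); cv2.imwrite('pics/t0c.png',cv2.convertScaleAbs(c,alpha=1.6))
hsv=cv2.cvtColor(im,cv2.COLOR_BGR2HSV);g=im.max(2)
roi=np.zeros(g.shape,np.uint8);roi[160:285,265:345]=1
m=((g<45)&(roi>0)).astype(np.uint8)
cs,_=cv2.findContours(m,0,2);k=max(cs,key=cv2.contourArea);
h=cv2.minAreaRect(k);print('mat',h)
for p in cv2.boxPoints(h):print(p,ray('top',*p,0.003))
# slab: bright blob inside the mat hull, rows 185..250
m2=np.zeros_like(g);cv2.fillPoly(m2,[cv2.boxPoints(h).astype(int)],1);m2=cv2.erode(m2,np.ones((5,5)))
s=((g>48)&(m2>0)).astype(np.uint8);s[:192]=0
s=cv2.morphologyEx(s,cv2.MORPH_CLOSE,np.ones((5,5)))
cs,_=cv2.findContours(s,0,2);k=max(cs,key=cv2.contourArea);h=cv2.minAreaRect(k);print('slab',h)
P=[ray('top',*p,0.017) for p in cv2.boxPoints(h)]
for p in P:print(p)
print(np.mean(P,0))
E
```

```text
mat ((305.93231201171875, 219.09225463867188), (58.817134857177734, 97.11071014404297), 6.519801616668701)
[271.20062 263.99435] [0.40632546 0.18189262 0.003     ]
[282.22723 167.51167] [0.67954285 0.14842695 0.003     ]
[340.664   174.19016] [ 0.6571906  -0.01842628  0.003     ]
[329.6374  270.67285] [0.38490308 0.01806026 0.003     ]
slab ((303.5769348144531, 215.8846435546875), (33.36534118652344, 36.838314056396484), 7.125016689300537)
[0.49485923 0.14160501 0.017     ]
[0.59725301 0.12776075 0.017     ]
[0.58387549 0.03476176 0.017     ]
[0.4816935  0.04924546 0.017     ]
[0.53942031 0.08834324 0.017     ]
```

View pics/t0c.png

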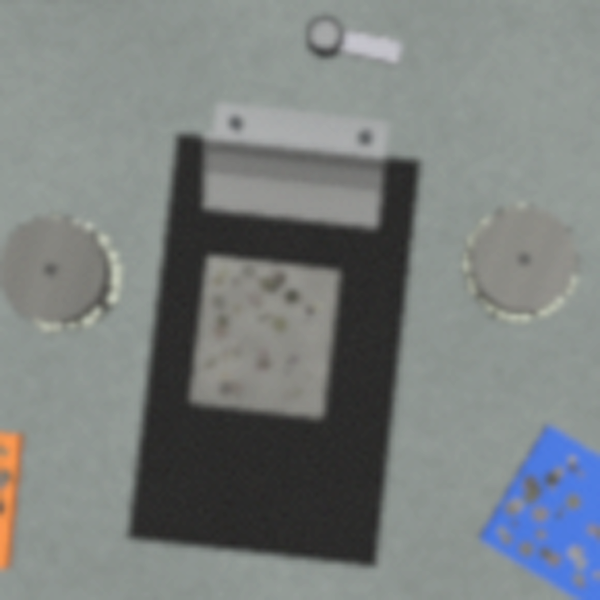

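Stop x axis points at −7.4° with its origin near (0.621, 0.071). The slab is practically square to it, 33 mm short of the toe and 7 mm towards +y. I'll push with the fingers half open, which gives two contact points. First I turn the tool −7.6° and travel high to behind the slab.

Call:
{"method": "move_arm", "body": {"targets": [[[50, 0, 0, 0, -0.64], [50, 0, 0, 0, -0.64], [50, -0.036, -0.048, 0, 0], [50, -0.036, -0.048, 0, 0], [50, -0.036, -0.048, 0, 0]]]}}

```text
time: 0.52
tool_pos: [0.2145, 0.5087, 0.2553]
tool_rot: [-0.0, 0.063, 0.998, -0.001]
contact_force: [1.5, 0.9, 0.3]
gripper_width: 0.501
grasp_force: 0.0
```

Call:
{"method": "move_arm", "body": {"targets": [[[50, -0.036, -0.048, 0, 0], [50, -0.036, -0.048, 0, 0], [50, -0.036, -0.048, 0, 0], [50, -0.036, -0.048, 0, 0], [50, -0.036, -0.048, 0, 0]]]}}

```text
time: 0.93
tool_pos: [0.3036, 0.3517, 0.2558]
tool_rot: [-0.0, 0.063, 0.998, -0.0]
contact_force: [0.6, -0.5, -1.1]
gripper_width: 0.494
grasp_force: 0.0
```

Call:
{"method": "move_arm", "body": {"targets": [[[50, -0.036, -0.048, 0, 0], [50, -0.036, -0.048, 0, 0], [50, -0.036, -0.048, 0, 0], [50, -0.036, -0.048, 0, 0], [50, -0.036, -0.048, 0, 0]]]}}

```text
time: 1.35
tool_pos: [0.3926, 0.1953, 0.256]
tool_rot: [-0.0, 0.063, 0.998, 0.0]
contact_force: [0.8, 1.1, 0.4]
gripper_width: 0.504
grasp_force: 0.0
```

Call:
{"method": "move_arm", "body": {"targets": [[[50, -0.035, -0.049, 0, 0], [50, -0.035, -0.049, 0, 0], [50, -0.035, -0.049, 0, 0], [50, 0, 0, 0.06, 0], [50, 0, 0, 0.06, 0]]]}}

```text
time: 1.77
tool_pos: [0.4462, 0.0996, 0.186]
tool_rot: [0.003, 0.066, 0.998, 0.0]
contact_force: [0.8, 0.1, -1.3]
gripper_width: 0.5
grasp_force: 0.0
```

Call:
{"method": "move_arm", "body": {"targets": [[[50, 0, 0, 0.06, 0], [50, 0, 0, 0.06, 0], [50, 0, 0, 0.06, 0], [50, 0, 0, 0.04, 0], [50, 0, 0, 0, 0]]]}}

```text
time: 2.18
tool_pos: [0.4383, 0.1011, 0.046]
tool_rot: [-0.006, 0.063, 0.998, -0.001]
contact_force: [-1.2, 0.5, -0.7]
gripper_width: 0.501
grasp_force: 0.0
```

```bash
python3 - <<'E'
from h import *
a=shot('top','t1.png')[135:280,240:385];b=shot('scene','s1.png')[170:315,270:415]
r=lambda c:cv2.convertScaleAbs(cv2.resize(c[:,:,::-1],(400,400),interpolation=cv2.INTER_CUBIC),alpha=1.6)
cv2.imwrite('pics/c1.png',np.hstack([r(a),r(b)]));s=state();print(s['tool_pos'],s['contact_force'])
E
```

```text
[0.44295492 0.10146001 0.05174968] [ 1.72135971  0.51988024 -0.14245111]
```

View pics/c1.png

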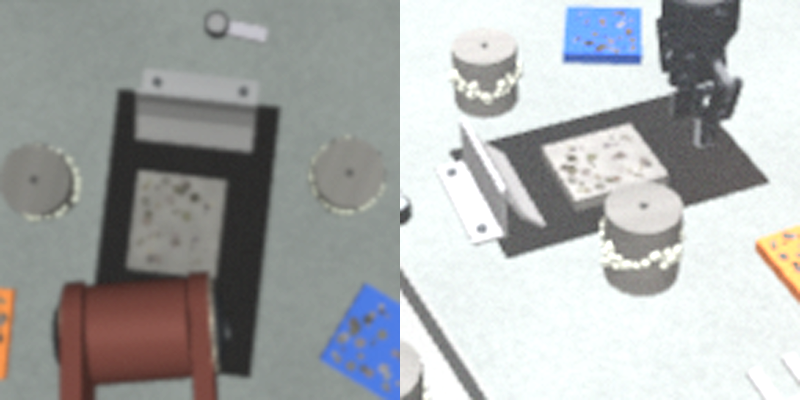

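The top view shows the slab untouched with the arm behind it, and the scene view (right half) shows the fingers just behind the slab's near edge. Next I lower to find the mat.

Call:
{"method": "move_arm", "body": {"targets": [[[50, 0, 0, 0.015, 0], [50, 0, 0, 0.012, 0], [50, 0, 0, 0.004, 0], [50, 0, 0, 0, 0], [50, 0, 0, 0, 0]]]}}

```text
time: 2.7
tool_pos: [0.4441, 0.1015, 0.0342]
tool_rot: [0.0, 0.063, 0.998, 0.0]
contact_force: [0.0, 0.2, 0.2]
gripper_width: 0.5
grasp_force: 0.0
```

Call:
{"method": "move_arm", "body": {"targets": [[[50, 0, 0, 0.003, 0], [50, 0, 0, 0, 0], [50, 0, 0, 0, 0]]]}}

```text
time: 2.95
tool_pos: [0.4438, 0.1015, 0.0321]
tool_rot: [0.0, 0.063, 0.998, 0.0]
contact_force: [-0.3, -0.5, 0.2]
gripper_width: 0.499
grasp_force: 0.0
```

Call:
{"method": "move_arm", "body": {"targets": [[[50, 0, 0, 0.003, 0], [50, 0, 0, 0, 0], [50, 0, 0, 0, 0]]]}}

```text
time: 3.2
tool_pos: [0.4436, 0.1015, 0.03]
tool_rot: [-0.0, 0.063, 0.998, -0.0]
contact_force: [-0.3, 0.6, -0.4]
gripper_width: 0.504
grasp_force: 0.0
```

Call:
{"method": "move_arm", "body": {"targets": [[[50, 0, 0, 0.003, 0], [50, 0, 0, 0, 0], [50, 0, 0, 0, 0]]]}}

```text
time: 3.45
tool_pos: [0.4436, 0.1015, 0.0282]
tool_rot: [-0.0, 0.063, 0.998, -0.0]
contact_force: [-0.2, -0.2, -0.3]
gripper_width: 0.499
grasp_force: 0.0
```

Call:
{"method": "move_arm", "body": {"targets": [[[50, 0, 0, 0.003, 0], [50, 0, 0, 0, 0], [50, 0, 0, 0, 0]]]}}

```text
time: 3.7
tool_pos: [0.4436, 0.1015, 0.0264]
tool_rot: [-0.0, 0.063, 0.998, -0.0]
contact_force: [1.0, -0.3, -0.5]
gripper_width: 0.498
grasp_force: 0.0
```

Call:
{"method": "move_arm", "body": {"targets": [[[50, 0, 0, 0.0025, 0], [50, 0, 0, 0, 0], [50, 0, 0, 0, 0]]]}}

```text
time: 3.95
tool_pos: [0.4439, 0.1015, 0.0261]
tool_rot: [-0.001, 0.063, 0.998, -0.0]
contact_force: [-4.3, -0.0, 9.4]
gripper_width: 0.501
grasp_force: 4.7
```

Mat contact came at TCP z 0.026. I lift 3 mm and start pushing.

Call:
{"method": "move_arm", "body": {"targets": [[[50, 0, 0, -0.0075, 0], [50, -0.015, 0, 0, 0], [50, -0.015, 0, 0, 0], [50, -0.01, 0, 0, 0], [50, 0, 0, 0, 0]]]}}

```text
time: 4.37
tool_pos: [0.4694, 0.0982, 0.0298]
tool_rot: [0.001, 0.064, 0.998, 0.0]
contact_force: [-0.1, 1.0, 0.4]
gripper_width: 0.499
grasp_force: 0.0
```

Call:
{"method": "move_arm", "body": {"targets": [[[50, -0.007, 0, 0, 0], [50, -0.007, 0, 0, 0], [50, -0.007, 0, 0, 0]]]}}

```text
time: 4.62
tool_pos: [0.4799, 0.0968, 0.0291]
tool_rot: [-0.001, 0.063, 0.998, -0.0]
contact_force: [-0.1, 0.4, 0.3]
gripper_width: 0.499
grasp_force: 0.7
```

Call:
{"method": "move_arm", "body": {"targets": [[[50, -0.01, 0, 0, 0], [50, -0.01, 0, 0, 0], [50, -0.01, 0, 0, 0]]]}}

```text
time: 4.87
tool_pos: [0.4982, 0.0945, 0.0293]
tool_rot: [-0.0, 0.063, 0.998, -0.0]
contact_force: [-0.5, 0.5, -0.4]
gripper_width: 0.498
grasp_force: 0.5
```

```bash
cat >> h.py <<'E'
def pair(f,al=1.6):
    a=grab_frame('top')[135:280,240:385];b=grab_frame('scene')[170:315,270:415]
    r=lambda c:cv2.convertScaleAbs(cv2.resize(c[:,:,::-1],(400,400),interpolation=cv2.INTER_CUBIC),alpha=al)
    cv2.imwrite('pics/'+f,np.hstack([r(a),r(b)]));s=state();print(s['tool_pos'],s['contact_force'])
E
python3 -c "
from h import *
pair('c2.png')"
```

```text
[0.49924377 0.09443292 0.02986559] [0.22208384 0.23345935 0.49355056]
```

View pics/c2.png

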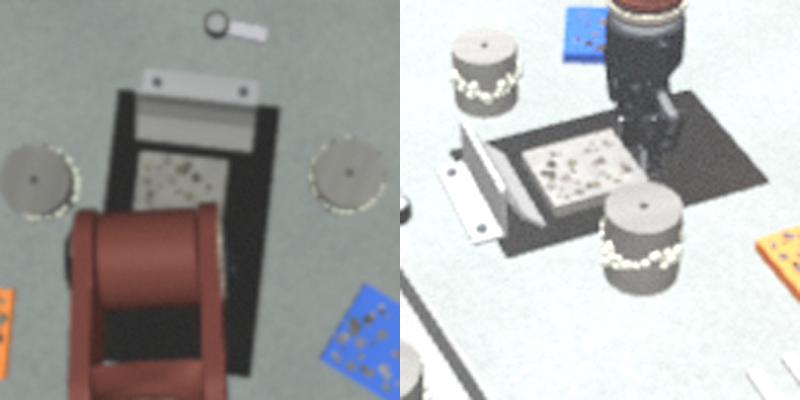

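The slab has moved about 18 mm straight (top edge now at crop row ~150) and is about 15 mm from the toe, still square. I continue the push up the ramp.

Call:
{"method": "move_arm", "body": {"targets": [[[50, -0.01, 0, 0, 0], [50, -0.01, 0, 0, 0], [50, -0.01, 0, 0, 0], [50, -0.01, 0, 0, 0], [50, -0.01, 0, 0, 0]]]}}

```text
time: 5.38
tool_pos: [0.5278, 0.0908, 0.0292]
tool_rot: [-0.0, 0.063, 0.998, -0.0]
contact_force: [-2.5, -0.1, -0.9]
gripper_width: 0.5
grasp_force: 1.2
```

Call:
{"method": "move_arm", "body": {"targets": [[[50, -0.01, 0, 0, 0], [50, -0.01, 0, 0, 0], [50, -0.01, 0, 0, 0], [50, -0.01, 0, 0, 0], [50, -0.01, 0, 0, 0]]]}}

```text
time: 5.8
tool_pos: [0.5577, 0.0869, 0.0292]
tool_rot: [-0.0, 0.063, 0.998, -0.0]
contact_force: [-2.5, 0.4, -2.1]
gripper_width: 0.5
grasp_force: 1.4
```

```bash
python3 -c "
from h import *
pair('c3.png')"
```

```text
[0.55892273 0.08678651 0.02993541] [-0.33225617  1.04566486  0.4496172 ]
```

View pics/c3.png

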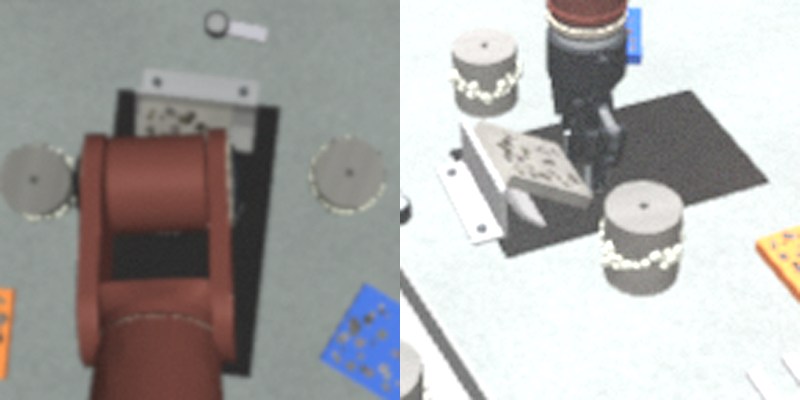

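The slab is tipped up to about 30° with its front end on the steel, square to the stop. I push another ~38 mm.

Call:
{"method": "move_arm", "body": {"targets": [[[50, -0.01, 0, 0.0008, 0], [50, -0.01, 0, 0, 0], [50, -0.01, 0, 0, 0], [50, -0.01, 0, 0, 0], [50, -0.01, 0, 0, 0]]]}}

```text
time: 6.32
tool_pos: [0.588, 0.0831, 0.0292]
tool_rot: [0.0, 0.063, 0.998, 0.0]
contact_force: [-1.1, 0.2, -0.4]
gripper_width: 0.498
grasp_force: 0.8
```

Call:
{"method": "move_arm", "body": {"targets": [[[50, -0.006, 0, 0, 0], [50, -0.006, 0, 0, 0], [50, 0, 0, 0, 0]]]}}

```text
time: 6.57
tool_pos: [0.5952, 0.0821, 0.0292]
tool_rot: [0.001, 0.063, 0.998, -0.0]
contact_force: [0.4, -0.6, 0.6]
gripper_width: 0.504
grasp_force: 0.1
```

```bash
python3 -c "
from h import *
pair('c4.png')"
```

```text
[0.59500362 0.08224826 0.02938252] [-0.31474203 -0.0152174   0.02953947]
```

View pics/c4.png

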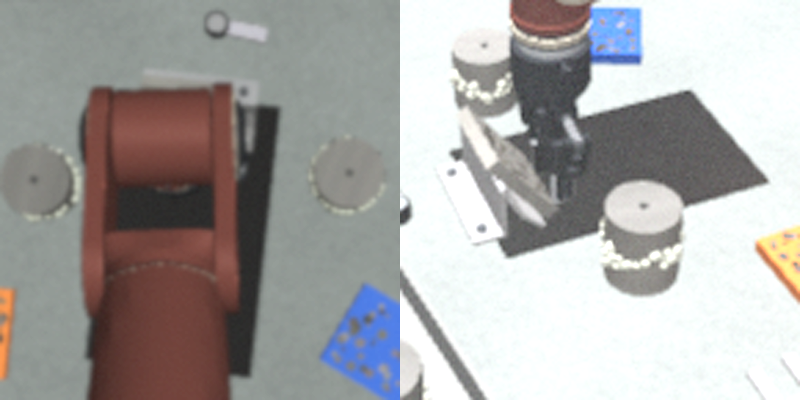

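The slab leans steeply, its upper end just over the stop's top edge and its lower edge nearly at the toe. I push 4 mm more, back off and look.

Call:
{"method": "move_arm", "body": {"targets": [[[50, -0.004, 0, 0, 0], [50, -0.0035, 0, 0, 0], [50, 0, 0, 0, 0]]]}}

```text
time: 6.92
tool_pos: [0.5989, 0.0817, 0.029]
tool_rot: [-0.0, 0.063, 0.998, 0.0]
contact_force: [-1.1, -0.0, -1.3]
gripper_width: 0.501
grasp_force: 0.5
```

Call:
{"method": "move_arm", "body": {"targets": [[[50, 0.01, 0, 0, 0], [50, 0.03, 0, 0, 0], [50, 0.05, 0, 0, 0], [50, 0.05, 0, 0, 0], [50, 0, 0, -0.06, 0]]]}}

```text
time: 7.33
tool_pos: [0.4998, 0.0925, 0.0528]
tool_rot: [-0.014, 0.063, 0.998, -0.001]
contact_force: [-2.0, -0.3, -3.8]
gripper_width: 0.506
grasp_force: 0.0
```

Call:
{"method": "move_arm", "body": {"targets": [[[50, 0.06, 0, -0.03, 0], [50, 0.04, 0, -0.05, 0], [50, 0, 0, -0.06, 0], [50, 0, 0, -0.03, 0], [50, 0, 0, 0, 0]]]}}

```text
time: 7.75
tool_pos: [0.4587, 0.1003, 0.1731]
tool_rot: [0.006, 0.063, 0.998, 0.001]
contact_force: [-0.0, -0.0, 0.3]
gripper_width: 0.502
grasp_force: 0.0
```

```bash
python3 -c "
from h import *
pair('c5.png')"
```

```text
[0.45640198 0.10000904 0.16812325] [-0.04224981  0.56685785 -0.69314341]
```

View pics/c5.png

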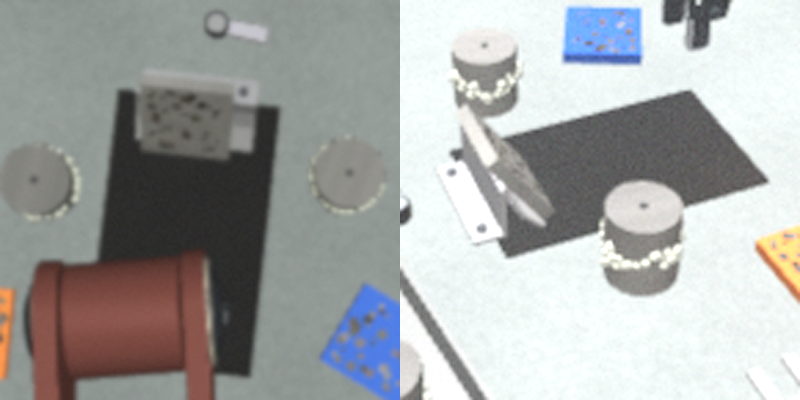

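The slab leans on the stop by itself (in the top view its lower rim is at row ~155 and its upper end at row ~75–90), offset about 8 mm to +y, in line with my fingers. Now I go over it at tip height 145 mm and come down behind.

Call:
{"method": "move_arm", "body": {"targets": [[[50, -0.05, 0, 0, 0], [50, -0.055, 0, 0, 0], [50, -0.055, 0, 0, 0], [50, -0.055, 0, 0, 0], [50, -0.055, 0, 0, 0]]]}}

```text
time: 8.27
tool_pos: [0.6169, 0.0791, 0.164]
tool_rot: [-0.002, 0.063, 0.998, -0.0]
contact_force: [0.5, 0.1, 0.8]
gripper_width: 0.499
grasp_force: 0.0
```

Call:
{"method": "move_arm", "body": {"targets": [[[50, -0.055, 0, 0, 0], [50, -0.055, 0, 0, 0], [50, -0.055, 0, 0, 0], [50, 0, 0, 0, 0], [50, 0, 0, 0, 0]]]}}

```text
time: 8.68
tool_pos: [0.7145, 0.0665, 0.1629]
tool_rot: [-0.003, 0.064, 0.998, -0.0]
contact_force: [0.2, 0.4, 0.8]
gripper_width: 0.499
grasp_force: 0.0
```

Call:
{"method": "move_arm", "body": {"targets": [[[50, 0, 0, 0.04, 0], [50, 0, 0, 0.04, 0], [50, 0, 0, 0.03, 0], [50, 0, 0, 0, 0], [50, 0, 0, 0, 0]]]}}

```text
time: 9.1
tool_pos: [0.7124, 0.0672, 0.0987]
tool_rot: [-0.002, 0.063, 0.998, -0.0]
contact_force: [0.7, 0.0, 0.3]
gripper_width: 0.496
grasp_force: 0.0
```

```bash
python3 -c "
from h import *
pair('c6.png')"
```

```text
[0.71491151 0.06712241 0.10241323] [ 0.28561511 -1.21676135  0.81092472]
```

View pics/c6.png

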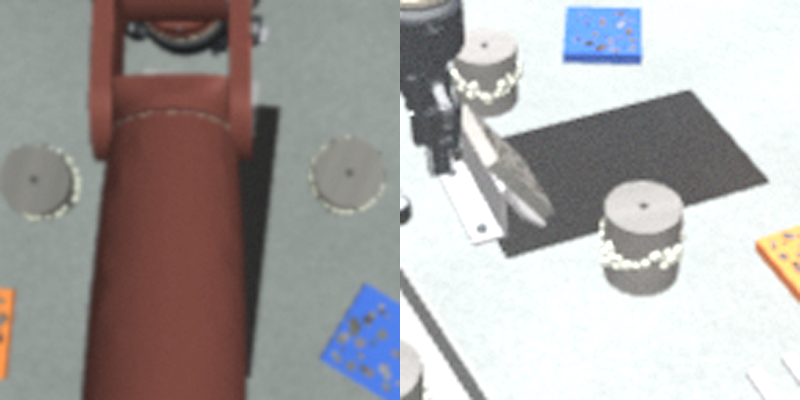

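The fingers are behind the slab's upper end, above the flange. I lower 5 mm and push towards the open end.

Call:
{"method": "move_arm", "body": {"targets": [[[50, 0, 0, 0.008, 0], [50, 0.015, 0, 0, 0], [50, 0.015, 0, 0, 0], [50, 0.012, 0, 0, 0], [50, 0.012, 0, 0, 0]]]}}

```text
time: 9.62
tool_pos: [0.682, 0.0712, 0.0967]
tool_rot: [0.0, 0.063, 0.998, 0.0]
contact_force: [1.3, 0.2, 0.8]
gripper_width: 0.502
grasp_force: 0.4
```

Call:
{"method": "move_arm", "body": {"targets": [[[50, 0.012, 0, 0, 0], [50, 0.012, 0, 0, 0], [50, 0.012, 0, 0, 0], [50, 0.012, 0, 0, 0], [50, 0.012, 0, 0, 0]]]}}

```text
time: 10.03
tool_pos: [0.6461, 0.0757, 0.0961]
tool_rot: [-0.0, 0.063, 0.998, 0.0]
contact_force: [-0.3, -0.2, -0.2]
gripper_width: 0.499
grasp_force: 0.0
```

```bash
python3 -c "
from h import *
pair('c7.png')"
```

```text
[0.64565404 0.07582986 0.09585709] [-0.34678377  0.51069054  0.54278521]
```

View pics/c7.png

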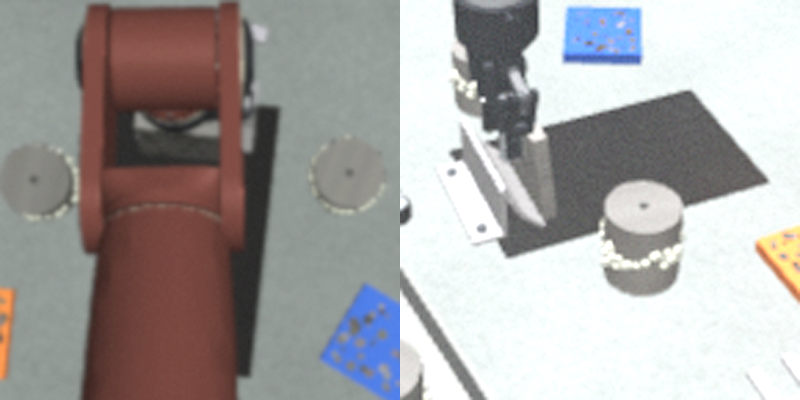

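The slab stands nearly upright on its edge in front of the stop. I push 30 mm more, then wait.

Call:
{"method": "move_arm", "body": {"targets": [[[50, 0.012, 0, 0, 0], [50, 0.012, 0, 0, 0], [50, 0.012, 0, 0, 0], [50, 0.012, 0, 0, 0], [50, 0.005, 0, 0, 0]]]}}

```text
time: 10.55
tool_pos: [0.6142, 0.0798, 0.096]
tool_rot: [-0.0, 0.063, 0.998, 0.0]
contact_force: [1.0, 0.0, -1.6]
gripper_width: 0.501
grasp_force: 0.0
```

Call:
{"method": "move_arm", "body": {"targets": [[[50, 0, 0, 0, 0], [50, 0, 0, 0, 0], [50, 0, 0, -0.03, 0], [50, 0, 0, -0.05, 0], [50, 0, 0, -0.06, 0]]]}}

```text
time: 10.97
tool_pos: [0.6139, 0.0795, 0.1782]
tool_rot: [-0.003, 0.063, 0.998, -0.0]
contact_force: [0.2, 0.7, 0.3]
gripper_width: 0.501
grasp_force: 0.0
```

Call:
{"method": "move_arm", "body": {"targets": [[[50, 0, 0.05, -0.03, 0], [50, 0, 0.06, 0, 0], [50, 0, 0.06, 0, 0], [50, 0, 0.06, 0, 0], [50, 0, 0.05, 0, 0]]]}}

```text
time: 11.38
tool_pos: [0.6371, 0.2485, 0.1987]
tool_rot: [0.001, 0.063, 0.998, 0.0]
contact_force: [0.6, -0.2, -0.1]
gripper_width: 0.498
grasp_force: 0.0
```

```bash
python3 -c "
from h import *
pair('c8.png')"
```

```text
[0.63678313 0.25039884 0.19829529] [ 0.38570489 -0.27761082  0.75266074]
```

View pics/c8.png

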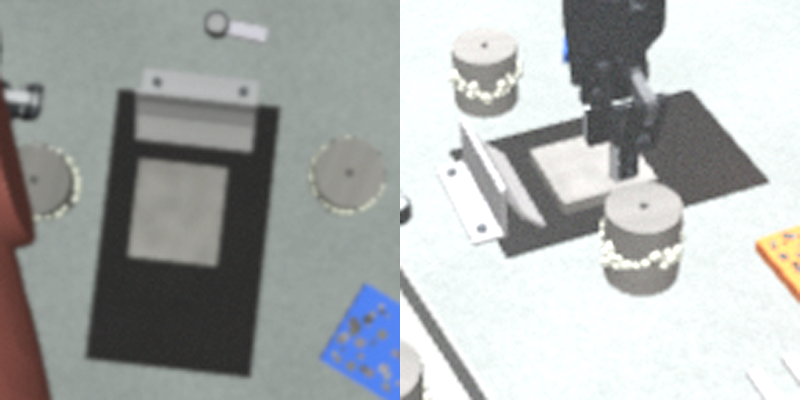

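The slab lies flat in front of the stop with its plain face up, the cores and loupe are unmoved, and the arm is clear. I'm handing in.

```bash
python3 -c "
from h import *
print(job.job_done())"
```

```text
the job is handed in; nothing more can be done
None
```

The job is handed in at about 11.5 s of the 48 s limit: the last picture shows the slab flat on the mat in front of the stop, plain back up, with the cores and loupe in place; the caliper, brush and dish were outside that view, and the arm never went near them at table height.

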